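# Turn a coated test panel over against the backstop

## Task

One of the two test panels on the black turning board lies with its bare metal face up: turn it over so that its blue coated face is up, without gripping it or lifting it off the board. With the fingertips push it against the white backstop until it rides up and stands on edge leaning on the backstop, then push its top edge back from behind so that it falls over and lies flat on the board in front of the backstop. Do not disturb the other panel or the glassware and tools around the board.

Things in the scene. Friction and masses are not known exactly. Their poses are not given: they have to be found in the camera images.
- board: fixed black turning board on the table, 6 mm thick, 360 mm wide along its y, from x = -210 to +50 mm, with a white plastic backstop (y = -170 to +170 mm) along its far side. Origin: on the table below the middle of the backstop's toe line. x points across the open board to the backstop and beyond (roughly away from the robot), y along the backstop, z up
- backstop_toe (a point): middle of the toe line, where the backstop's face meets the board's top; axes as the board's. The face is slippery (friction about 0.12; 0.6 elsewhere). From the toe it steepens in steps: at 45 degrees to x = 14, z = 14 mm, at 60 degrees to x = 22, z = 28 mm, at 76 degrees to x = 25, z = 40 mm, then upright to z = 46 mm
- backstop_top (a point): middle of the backstop's top, 46 mm above the board, 52 mm above the table; the top is 8 mm thick, from x = 25 to 33 mm past the toe, its back is plain and upright. A panel pushed to it rides up the face until its lower edge is at the toe and it leans on this top, about 60 degrees steep, 16 mm of it showing above; it then stays standing by itself
- panel: the panel to turn: loose plate 70 x 90 x 5 mm, about 85 g, one face bare silvery aluminium, the other coated blue. At the start bare face up on one half of the board, its 90 mm sides within 0.2 rad of parallel to the backstop, its middle 75 to 105 mm before the toe. Origin: its centre. x along the 70 mm side, at the start towards the backstop; y along the 90 mm side; z out of the bare face
- finished_panel: another panel of the same size, already lying blue face up on the other half of the board; leave it alone. Origin: its centre; z out of its blue face
- panel_corner0 (a point): corner of the panel to turn, at x = -35 mm, y = -45 mm in its frame, mid-thickness
- panel_corner1 (a point): corner of the panel to turn, at x = -35 mm, y = +45 mm in its frame, mid-thickness
- panel_corner2 (a point): corner of the panel to turn, at x = +35 mm, y = -45 mm in its frame, mid-thickness
- panel_corner3 (a point): corner of the panel to turn, at x = +35 mm, y = +45 mm in its frame, mid-thickness
- vial_a: small amber sample vial with black cap, 26 mm across, 48 mm tall, standing loose on the table behind the middle of the backstop; origin at its foot
- vial_b: small clear sample vial with white cap, 26 mm across, 48 mm tall, standing loose on the table beside the board's left (+y) end; origin at its foot
- beaker: glass beaker 60 mm across, 75 mm tall, standing loose behind the backstop, towards +y; origin at its foot
- reagent_bottle: white plastic bottle with green cap, 56 mm across, 100 mm tall, standing loose behind the backstop, towards -y; origin at its foot
- weight: brass calibration weight, 32 mm across, 52 mm tall, standing loose beside the board's right (-y) end; origin at its foot
- spatula: lab scraper with grey handle and flat steel blade, 160 mm long, lying loose on the table to the right (-y) of the board; origin under its middle
There are look-alikes about, which are no part of the job. Leave any red look-alike of the panel alone. Of the things that look like the vial_b, the smaller one is meant.

How it is judged:
By the outcome, as a careful person would: the job done as asked, in the order asked, and still so for the second after the job is handed in, with the robot touching nothing.
It also fails if it takes over 45 s, if anything falls off the work surface, if the arm or the gripper's body presses on something with over 40 N, if the wrist force passes 120 N, or if a joint passes its speed limit or range.

## Robot

A 6-joint arm with a two-finger parallel gripper is mounted at the origin on the work surface. World frame = base frame: x ahead of the robot, y to its left, z up, the work surface at z = 0. Lengths are in m, angles in degrees, forces in N, time in s.
With the tool pointing down it reaches from about 0.25 to 0.725 m from the base axis. Payload 9.7 kg.
Tool frame: the origin (TCP) lies midway between the tips of the shut fingers; the grasp point (between the pads) lies 19 mm behind it (bot.pinch_z is the distance from the TCP to the grasp point, in m); z points along the fingers, y is the direction in which the jaws open and shut (so a half turn about z gives the same grasp; the last joint's range is limited). The gripper opens to 85 mm and grips with 20 to 120 N. Pads are 22 mm wide; open, the fingers measure 114 mm over their backs; the gripper's body (76 mm by 85 mm) begins 54 mm behind the grasp point. The pads swing forward as they close: fully open they stand 13 mm farther back than shut.
Start: joints at [75.172, 4.979, 10.078, 95.1, 0, 90], TCP at [0.141, 0.532, 0.231] pointing down, gripper open.
Joint ranges: [-179.16, 179.16], [-48.56, 103.87], [-65.8, 70.77], [-126.05, 130.52], [-82.76, 87.17], [-180, 180]. Speed limits (degrees/s): [127.2, 127.2, 147.25, 180, 180, 180].

## Interface

Orientations are given as [roll, pitch, yaw] about the fixed x, y, z axes, in that order (R = Rz(yaw) Ry(pitch) Rx(roll)).
In Python, from workcell import bot, imaging gives the robot as it stands.
- The arm moves only by the tool servo_tool, never from a script. Its argument "moves" is a list that holds one entry, the list of rows, each a list of 7 numbers: the turn, a rotation vector about the tool's x, y, z in rad, then the shift along the tool's x, y, z in cm, then the finger opening in cm, from 0 to 8.54. A call has 1 to 12 rows; each row shifts and turns the pose as measured when the row begins, along the tool's axes as they then stand; what a row does not reach is not made up. A row lasts 1/12 s, in which the tool goes at most 41.7 mm and 7.16 degrees, less where a joint would pass 70% of its speed; a pose out of reach is approached as far as the arm can. A call is refused whole if a number of a shift passes 4.17 or a number of a turn 0.125, either way. A call with a gripper value outside its range is refused whole. The fingers move at their own pace and stop on an object; "force" is the grip in N (left out, the last holds). Time passes only in rows, so rows that do not move let the fingers close. It gives the time, the measured TCP pose, the force and the opening at its end, in the units of the state.
- bot.get_obs(): the state, without advancing time (a new reading comes with each control period).
- imaging.camera(name): name is "side" or "top"; returns the picture (420x560x3 uint8, blue, green, red); there is no depth.
- imaging.calibration(name): a dict with "fx", "fy", "cx", "cy" (pixels), "camera_from_world" (4x4, takes a point from world to camera coordinates). Camera axes: x right, y down, z forward; pixel columns grow to the right and rows downward; lengths in m; the calibration is good to about 2 mm. A picture is of the moment at which its call begins. calibration takes no time and is no camera call.
- bot.job_done(): hands the job in, once; it reports no verdict.
The state is a dict: "time": time; "q": joint angles; "qd": joint speeds; "joint_efforts": joint torques, N m; "ee_pos": TCP position; "tcp_rot": TCP orientation; "wrist_force": force on the tool from outside, world axes, zero at the start; "torque": the same for the moment, N m; "opening": finger opening in m.
Only numpy, scipy, OpenCV 4.12 (cv2) and the standard library are available. Lean on these libraries where they do the work, as an engineer would, in place of code of your own. Each camera call takes 0.05 s, during which the arm holds its last target.

## Working session

There is one attempt and no reset: what is moved stays moved. The work goes in short steps, Python scripts to look and compute and a tool call to move; the robot and the scene stay as the last step left them, time stands still between calls to the robot, and variables do not carry over. Pictures are saved under pics/ and viewed, and the job is handed in when it is done.

Besides the shell and the picture viewer there is one more tool, called after "Emit:" as a command line: name --argument value ..., lists and objects as JSON in quotes. servo_tool: Moves the arm, as the interface text tells. Its arguments: {"type":"object","properties":{"moves":{"type":"array","items":{"type":"array","items":{"type":"array","items":{"type":"number"}}}},"force":{"type":"number"}},"required":["moves"]}

```bash
mkdir -p pics; ls
python3 - <<'E'
from workcell import bot, imaging
import cv2, numpy as np
np.set_printoptions(precision=4,suppress=True)
for n in ("top","side"):
    im=imaging.camera(n); cv2.imwrite(f"pics/{n}0.png",im)
    c=imaging.calibration(n); print(n,c)
print(bot.get_obs(), bot.pinch_z)
E
```

```text
pics
top {'fx': 542.1464199276833, 'fy': 542.1464199276833, 'cx': 288.54511559414715, 'cy': 217.77061575938217, 'camera_from_world': array([[ 0.0087, -0.9999,  0.0146, -0.0182],
       [-0.9981, -0.0096, -0.0608,  0.6056],
       [ 0.0609, -0.0141, -0.998 ,  1.0482],
       [ 0.    ,  0.    ,  0.    ,  1.    ]])}
side {'fx': 494.1476581450998, 'fy': 494.1476581450998, 'cx': 275.4804518974729, 'cy': 212.37463639355403, 'camera_from_world': array([[ 0.9433, -0.3317,  0.0132, -0.5538],
       [-0.2006, -0.6011, -0.7736,  0.1906],
       [ 0.2645,  0.7271, -0.6336,  1.0492],
       [ 0.    ,  0.    ,  0.    ,  1.    ]])}
{'time': 0.1, 'q': array([75.1724,  5.0058, 10.0377, 95.1026,  0.0026, 89.999 ]), 'qd': array([-0.0304, -0.0497,  0.0899, -0.0591, -0.064 , -0.0005]), 'joint_efforts': array([  0.0001, -52.1563,  46.5653,   0.0159,   0.    ,  -0.    ]), 'ee_pos': array([0.1407, 0.5315, 0.2307]), 'tcp_rot': array([-179.9293,   -0.0026,  165.1734]), 'wrist_force': array([-1.1823,  0.1195, -0.007 ]), 'torque': array([-0.0089,  0.0303, -0.0206]), 'opening': 0.08539916612696634} 0.0187
```

View pics/top0.png

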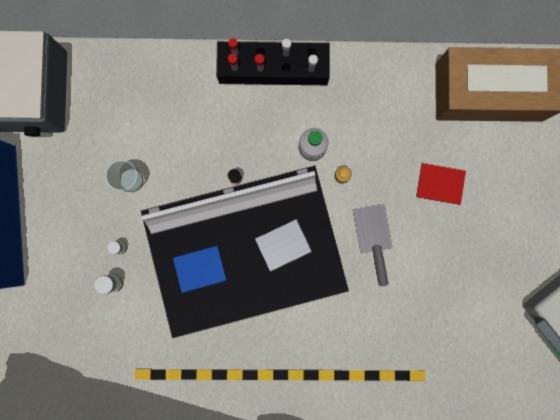

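View pics/side0.png

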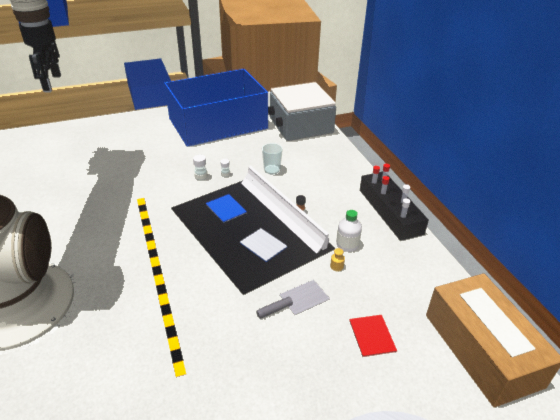

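```bash
cat > h.py <<'E'
import numpy as np, cv2
from workcell import bot, imaging
np.set_printoptions(precision=4,suppress=True)
def ray(n,uv,z):
    c=imaging.calibration(n);M=np.array(c["camera_from_world"]);R,t=M[:3,:3],M[:3,3]
    o=-R.T@t; out=[]
    for u,v in np.atleast_2d(uv):
        d=R.T@np.array([(u-c["cx"])/c["fx"],(v-c["cy"])/c["fy"],1]); out.append(o+d*(z-o[2])/d[2])
    return np.array(out)
def proj(n,P):
    c=imaging.calibration(n);M=np.array(c["camera_from_world"])
    q=np.atleast_2d(P)@M[:3,:3].T+M[:3,3]
    return np.c_[q[:,0]/q[:,2]*c["fx"]+c["cx"],q[:,1]/q[:,2]*c["fy"]+c["cy"]]
E
python3 - <<'E'
from h import *
im=cv2.imread("pics/top0.png"); hsv=cv2.cvtColor(im,cv2.COLOR_BGR2HSV)
roi=np.zeros(im.shape[:2],np.uint8); roi[160:345,135:352]=1
black=((hsv[...,2]<50)&(roi>0)).astype(np.uint8)
# board with fill
cs,_=cv2.findContours(black,cv2.RETR_EXTERNAL,cv2.CHAIN_APPROX_NONE)
c=max(cs,key=cv2.contourArea); ap=cv2.approxPolyDP(cv2.convexHull(c),5,True)[:,0]; print("board",ap.tolist()); print(ray("top",ap,.006))
for nm,m in (("blue",(hsv[...,0]>100)&(hsv[...,0]<130)&(hsv[...,1]>150)&(roi>0)),("bare",(hsv[...,2]>120)&(roi>0))):
    if nm=="bare":
        r=np.zeros_like(roi); r[215:275,252:314]=1; m=m&(r>0)
    cs,_=cv2.findContours(m.astype(np.uint8),cv2.RETR_EXTERNAL,cv2.CHAIN_APPROX_NONE); c=max(cs,key=cv2.contourArea)
    W=ray("top",c[:,0],.011)[:,:2].astype(np.float32)*1000
    print(nm,cv2.minAreaRect(W),cv2.boxPoints(cv2.minAreaRect(W)))
    print(cv2.approxPolyDP(c,4,True)[:,0].tolist())
big=cv2.resize(im[155:345,130:360],None,fx=3.4,fy=3.15,interpolation=cv2.INTER_CUBIC); cv2.imwrite("pics/z0.png",big)
E
```

```text
board [[316, 173], [347, 290], [172, 336], [145, 224]]
[[ 0.6968 -0.067   0.006 ]
 [ 0.4645 -0.1297  0.006 ]
 [ 0.3723  0.2134  0.006 ]
 [ 0.5914  0.2716  0.006 ]]
blue ((504.2276306152344, 162.25941467285156), (72.66376495361328, 92.00609588623047), 16.3046875) [[456.4418 196.2123]
 [482.2721 107.9065]
 [552.0134 128.3065]
 [526.1832 216.6123]]
[[216, 245], [173, 257], [182, 292], [226, 279]]
bare ((552.4799194335938, -1.6678466796875), (69.86103820800781, 89.64515686035156), 25.76371192932129) [[501.5391  23.5162]
 [540.5043 -57.2177]
 [603.4208 -26.8519]
 [564.4556  53.882 ]]
[[296, 220], [256, 238], [270, 270], [310, 251]]
```

View pics/z0.png

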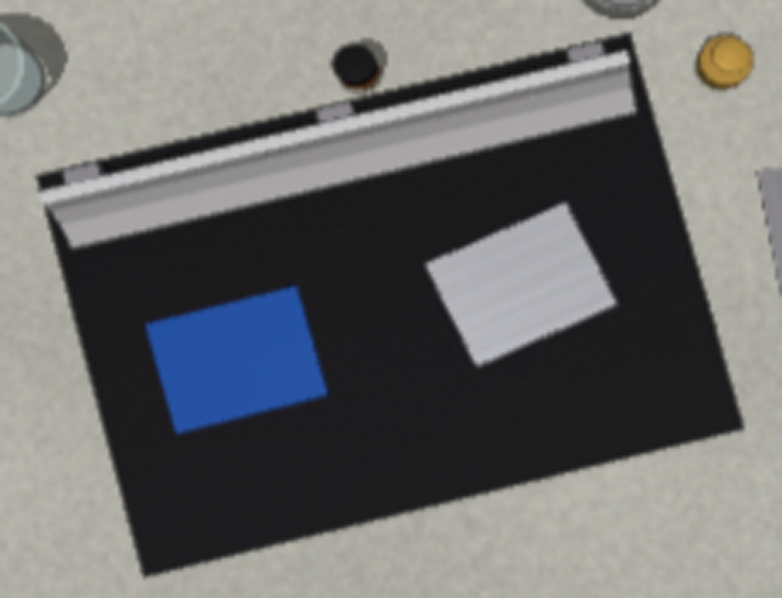

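Run:
```python
from h import *
toe=ray("top",[[130+73/3.4,155+247/3.15],[130+636/3.4,155+112/3.15]],.006)
print("toe ends",toe, "mid",toe.mean(0), "len",np.linalg.norm(toe[0]-toe[1]))
d=toe[0]-toe[1]; print("yaw",np.degrees(np.arctan2(-d[0],d[1])))
top=ray("top",[[130+(42)/3.4,155+205/3.15],[130+628/3.4,155+68/3.15]],.052); print("top front edge",top,top.mean(0))
# front line from board mask
a=np.radians(15.1); o=toe.mean(0)[:2]
B=lambda p:(np.atleast_2d(p)[:,:2]-o)@np.array([[np.cos(a),-np.sin(a)],[np.sin(a),np.cos(a)]])*1000
print("top in B",B(top)); 
print("board corners",B(ray("top",[[316, 173], [347, 290], [172, 336], [145, 224]],.006)))
print("bare",B(np.array([[.5525,-.0017]])),"blue",B(np.array([[.5042,.1623]])))
for n,uv,z in (("vial_a",(234.5,175.5),.048),("bottle",(315,138),.1),("beaker",(122,175),.075),("weight",(343.5,173),.052)):
    w=ray("top",uv,z); print(n,w,B(w))
# side check of toe mid projections
P=lambda x,y,z: [*(o+np.array([[np.cos(a),-np.sin(a)],[np.sin(a),np.cos(a)]])@[x/1e3,y/1e3]),z/1e3]
im=cv2.imread("pics/side0.png")
for p in [(0,-170,6),(0,170,6),(-210,-180,6),(-210,180,6),(50,-180,6),(25,-170,52),(25,170,52)]:
    u,v=proj("side",P(*p))[0]; cv2.circle(im,(int(round(u)),int(round(v))),1,(0,0,255),-1)
cv2.imwrite("pics/s1.png",cv2.resize(im[150:300,160:360],None,fx=4,fy=4))
```

```text
toe ends [[ 0.5728  0.2583  0.006 ]
 [ 0.6615 -0.0693  0.006 ]] mid [0.6172 0.0945 0.006 ] len 0.3394740848110131
yaw 15.143119032641286
top front edge [[ 0.5966  0.2653  0.052 ]
 [ 0.6832 -0.0616  0.052 ]] [0.6399 0.1018 0.052 ]
top in B [[  24.6273  170.2257]
 [  23.0823 -167.9311]]
board corners [[  34.8187 -176.697 ]
 [-205.8518 -176.6849]
 [-205.4573  178.6338]
 [  21.2134  177.6778]]
bare [[-87.5071 -76.0279]] blue [[-91.4167  94.892 ]]
vial_a [[0.6842 0.0922 0.048 ]] [[ 64.124  -19.6549]]
bottle [[ 0.7479 -0.0588  0.1   ]] [[  86.2341 -182.0176]]
beaker [[0.6791 0.2993 0.075 ]] [[113.1813 181.5862]]
weight [[ 0.6907 -0.1169  0.052 ]] [[  15.9527 -223.2248]]
```

View pics/s1.png

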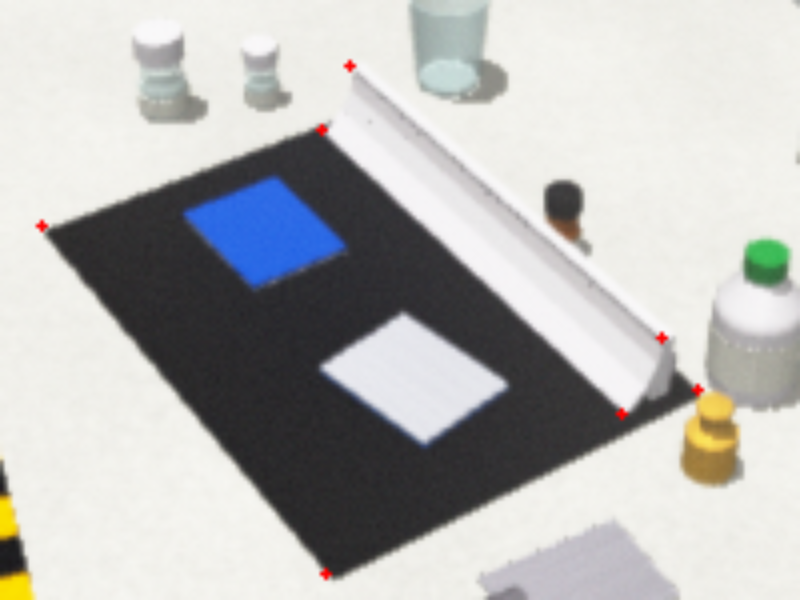

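Emit:
servo_tool --moves '[[[0,0,-0.1045,0,-2,0,4.0],[0,0,-0.1045,0,-3,0,4.0],[0,0,-0.1045,0,-3.5,0,4.0],[0,0,-0.1045,0,-3.5,0,4.0],[0,0,-0.1045,0,-4,0,4.0],[0,0,0,-1.1,-4,0,4.0],[0,0,0,-1.1,-4,0,4.0],[0,0,0,-1.1,-4,0,4.0],[0,0,0,-1.1,-4,0,4.0],[0,0,0,-1.1,-4,0,4.0],[0,0,0,-1.1,-4,0,4.0],[0,0,0,-1.1,-4,0,4.0]]]'

```text
time: 1.1
ee_pos: [0.2863, 0.1231, 0.2257]
tcp_rot: [-179.6, -0.2, -162.5]
wrist_force: [1.0, 0.8, 0.5]
opening: 0.04
```

Emit:
servo_tool --moves '[[[0,0,0.02,-2.0,-3.2,0.5,4.0],[0,0,0.02,-2.4,-3.2,0.5,4.0],[0,0,0,-2.4,-3.2,1,4.0],[0,0,0,-2.4,-3.2,1,4.0],[0,0,0,-2.4,-3.2,1,4.0],[0,0,0,-2.0,-2.5,2,4.0],[0,0,0,0,0,3,4.0],[0,0,0,0,0,3,4.0]]]'

```text
time: 1.77
ee_pos: [0.4757, -0.0343, 0.1085]
tcp_rot: [-179.4, 0.6, -165.5]
wrist_force: [-0.1, -0.6, -0.1]
opening: 0.04
```

```bash
cat >> h.py <<'E'
O=np.array([.6172,.0945]); A=np.radians(15.1); RB=np.array([[np.cos(A),-np.sin(A)],[np.sin(A),np.cos(A)]])
def B(p): return (np.atleast_2d(p)[:,:2]-O)@RB*1000
def W(x,y,z): return np.array([*(O+RB@[x/1e3,y/1e3]),z/1e3])
def st():
    s=bot.get_obs(); print("t",s["time"],"B",B(s["ee_pos"])[0].round(1),"z",round(s["ee_pos"][2]*1e3,2),"rot",s["tcp_rot"].round(2),"F",s["wrist_force"].round(2),"op",s["opening"])
def snap(n,name,box=None,f=1):
    im=imaging.camera(n)
    if box: x0,y0,x1,y1=box; im=im[y0:y1,x0:x1]
    cv2.imwrite(f"pics/{name}.png",cv2.resize(im,None,fx=f,fy=f,interpolation=cv2.INTER_CUBIC))
E
python3 -c "
from h import *
st()"
```

```text
t 1.7667 B [-170.1  -87.5] z 108.5 rot [-179.44    0.58 -165.54] F [-0.05 -0.56 -0.12] op 0.03997579982805623
```

Emit:
servo_tool --moves '[[[0,0,0,0,0.7,2.5,4.0],[0,0,0,0,0,2.5,4.0],[0,0,0,0,0,1.5,4.0],[0,0,0,0,0,0.8,4.0],[0,0,0,0,0,0,4.0]]]'

```text
time: 2.18
ee_pos: [0.4701, -0.0293, 0.0231]
tcp_rot: [-179.7, -0.1, -165.7]
wrist_force: [0.1, 0.2, -0.1]
opening: 0.0401
```

```bash
python3 -c "
from h import *
st();snap('side','s2',(160,130,360,300),4);snap('top','t2',(130,155,360,345),3.2);st()"
```

```text
t 2.1833 B [-174.3  -81.2] z 23.06 rot [-179.66   -0.14 -165.74] F [ 0.12  0.16 -0.06] op 0.04012583566159721
t 2.2833 B [-173.1  -81.6] z 25.29 rot [-179.61    0.02 -165.74] F [-0.22  0.1  -0.21] op 0.03968795461734453
```

View pics/s2.png

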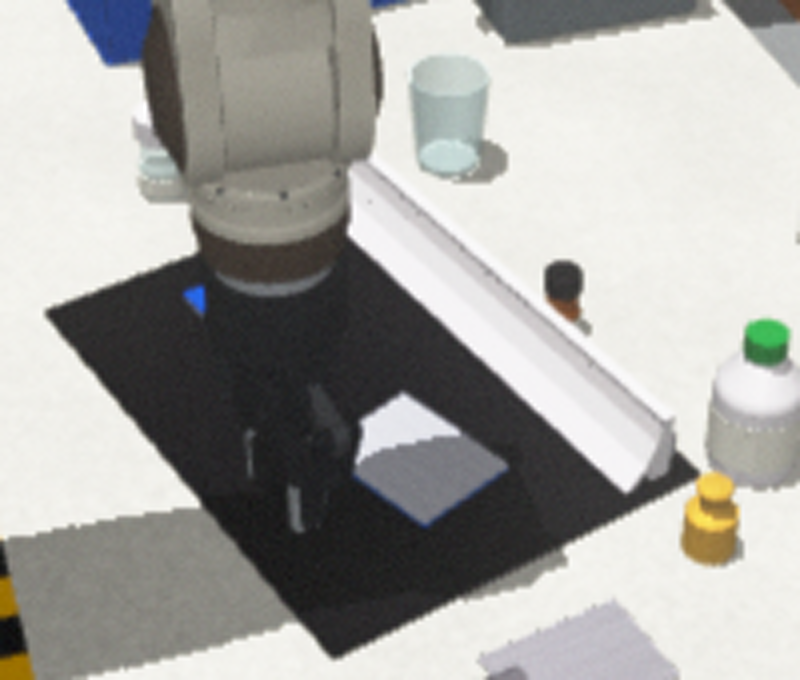

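View pics/t2.png

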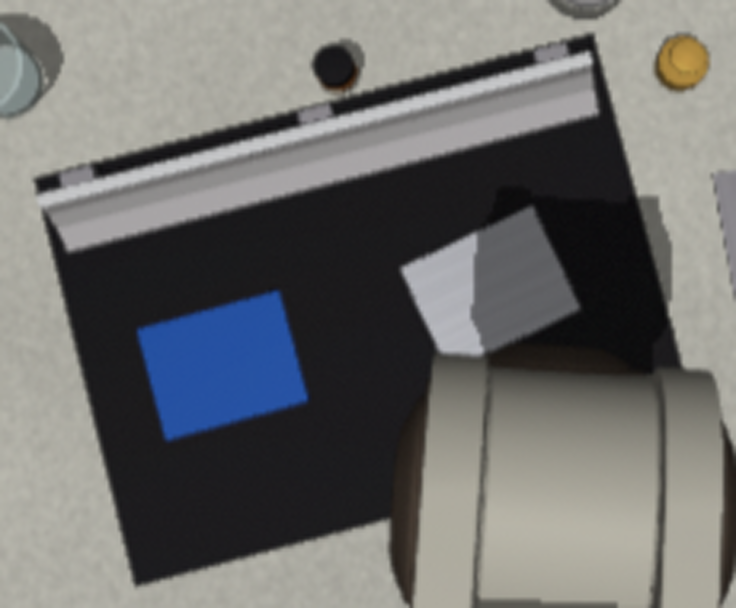

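Emit:
servo_tool --moves '[[[0,0,-0.014,0,0,0.8,4.0],[0,0,0,0,0,0.4,4.0],[0,0,0,0,0,0,4.0],[0,0,0,0,0,0.2,4.0],[0,0,0,0,0,0,4.0],[0,0,0,0,0,0,4.0]]]'

```text
time: 2.78
ee_pos: [0.4747, -0.0295, 0.015]
tcp_rot: [-179.5, 0.5, -164.8]
wrist_force: [0.5, -0.2, -0.3]
opening: 0.04
```

```bash
python3 -c "
from h import *
st()"
```

```text
t 2.7833 B [-169.9  -82.6] z 15.0 rot [-179.46    0.45 -164.83] F [ 0.46 -0.15 -0.33] op 0.03999260823307403
```

Emit:
servo_tool --moves '[[[0,0,0,0,0,0.3,4.0],[0,0,0,0,0,0.3,4.0],[0,0,0,0,0,0.2,4.0],[0,0,0,0,0,0,4.0]]]'

```text
time: 3.12
ee_pos: [0.4752, -0.0296, 0.0068]
tcp_rot: [-179.4, 0.5, -164.8]
wrist_force: [0.2, 0.2, 1.2]
opening: 0.0397
```

```bash
python3 -c "
from h import *
st()"
```

```text
t 3.1167 B [-169.4  -82.8] z 6.81 rot [-179.44    0.51 -164.83] F [0.16 0.21 1.23] op 0.03973365194092672
```

Emit:
servo_tool --moves '[[[0,0,0,0,0,0.15,4.0],[0,0,0,0,0,0,4.0]]]'

```text
time: 3.28
ee_pos: [0.475, -0.0296, 0.0049]
tcp_rot: [-179.5, 0.5, -164.8]
wrist_force: [0.4, 0.6, 0.2]
opening: 0.0398
```

Emit:
servo_tool --moves '[[[0,0,0,0,0,0.15,4.0],[0,0,0,0,0,0,4.0]]]'

```text
time: 3.45
ee_pos: [0.4754, -0.0295, 0.0051]
tcp_rot: [-179.5, 0.6, -164.8]
wrist_force: [-0.6, -0.2, -0.2]
opening: 0.0398
```

Emit:
servo_tool --moves '[[[0,0,0,0,0,0.15,4.0],[0,0,0,0,0,0,4.0]]]'

```text
time: 3.62
ee_pos: [0.476, -0.0296, 0.005]
tcp_rot: [-179.4, 0.6, -164.8]
wrist_force: [0.2, -0.6, 0.2]
opening: 0.0402
```

Emit:
servo_tool --moves '[[[0,0,0,0,0,0.2,4.0]]]'

```text
time: 3.7
ee_pos: [0.4763, -0.0294, 0.0044]
tcp_rot: [-179.4, 0.7, -164.8]
wrist_force: [-13.5, -1.2, 35.3]
opening: 0.0398
```

Emit:
servo_tool --moves '[[[0,0,0,0,0,-0.15,4.0],[0,0,0,-0.5,0,0,4.0],[0,0,0,-0.7,0,0,4.0],[0,0,0,-0.7,0,0,4.0],[0,0,0,-0.7,0,0,4.0]]]'

```text
time: 4.12
ee_pos: [0.5031, -0.0224, 0.0062]
tcp_rot: [-179.4, 0.8, -164.8]
wrist_force: [0.0, -0.1, -0.5]
opening: 0.0402
```

```bash
python3 -c "
from h import *
st()"
```

```text
t 4.1167 B [-140.6  -83.1] z 6.19 rot [-179.42    0.76 -164.84] F [ 0.03 -0.11 -0.53] op 0.04017378869264902
```

Emit:
servo_tool --moves '[[[0,0,0,-0.6,0,0,4.0],[0,0,0,-0.6,0,0,4.0],[0,0,0,-0.6,0,0,4.0],[0,0,0,-0.6,0,0,4.0],[0,0,0,-0.6,0,0,4.0],[0,0,0,-0.5,0,0,4.0],[0,0,0,-0.3,0,0,4.0]]]'

```text
time: 4.7
ee_pos: [0.5442, -0.0107, 0.0048]
tcp_rot: [-179.5, 0.6, -164.8]
wrist_force: [-2.3, -0.6, 1.0]
opening: 0.04
```

```bash
python3 -c "
from h import *
st();snap('side','s3',(160,130,360,300),4);snap('top','t3',(130,155,360,345),3.2);st()"
```

```text
t 4.7 B [-97.9 -82.6] z 4.82 rot [-179.46    0.57 -164.79] F [-2.28 -0.56  1.  ] op 0.03998467681760052
t 4.8 B [-97.9 -82.6] z 4.86 rot [-179.46    0.6  -164.79] F [ 0.13 -0.71  1.1 ] op 0.04004345358138893
```

View pics/s3.png

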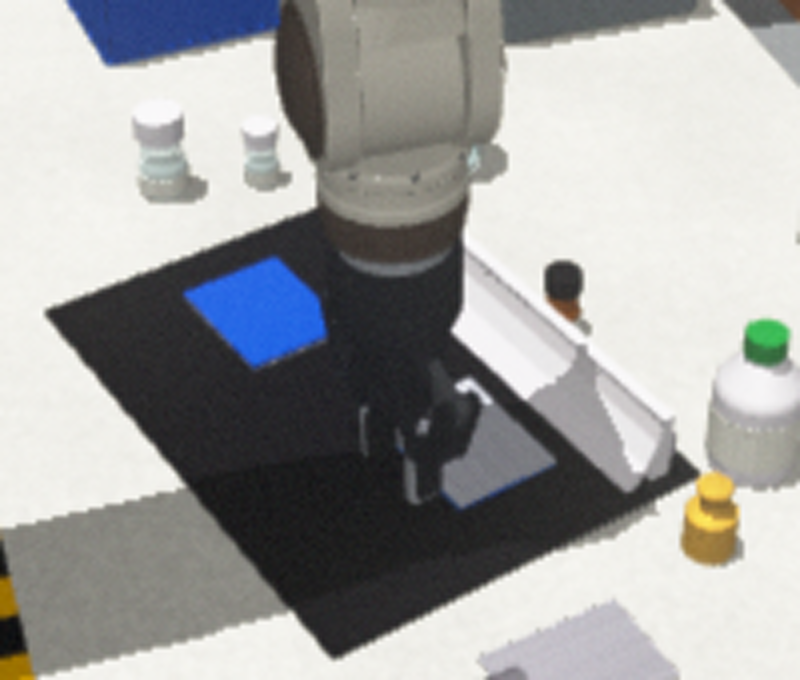

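View pics/t3.png

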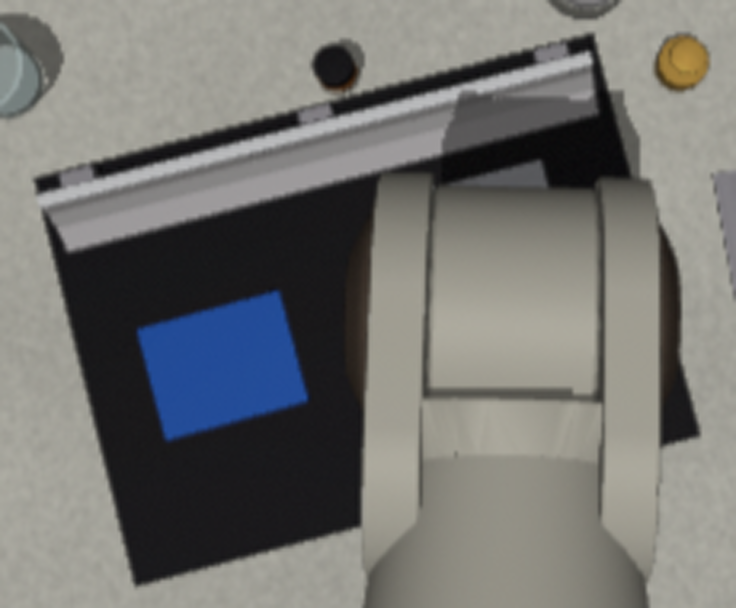

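Emit:
servo_tool --moves '[[[0,0,0,0,0,-0.15,4.0],[0,0,0,-0.4,0,-0.02,4.0],[0,0,0,-0.4,0,-0.02,4.0],[0,0,0,-0.4,0,-0.02,4.0],[0,0,0,-0.4,0,-0.02,4.0],[0,0,0,-0.4,0,-0.02,4.0]]]'

```text
time: 5.3
ee_pos: [0.5641, -0.0054, 0.008]
tcp_rot: [-179.5, 0.6, -164.8]
wrist_force: [-1.1, -0.6, 0.1]
opening: 0.04
```

```bash
python3 -c "
from h import *
st()"
```

```text
t 5.3 B [-77.3 -82.6] z 7.97 rot [-179.46    0.59 -164.83] F [-1.09 -0.61  0.12] op 0.04003032258975247
```

Emit:
servo_tool --moves '[[[0,0,0,0,0,0.1,4.0],[0,0,0,-0.3,0,0.05,4.0],[0,0,0,-0.4,0,0,4.0],[0,0,0,-0.4,0,0,4.0],[0,0,0,-0.4,0,0,4.0]]]'

```text
time: 5.72
ee_pos: [0.5794, -0.0015, 0.0078]
tcp_rot: [-179.4, 0.5, -164.8]
wrist_force: [-3.7, -0.8, 1.3]
opening: 0.04
```

```bash
python3 -c "
from h import *
st();snap('side','s4',(160,130,360,300),4)"
```

```text
t 5.7167 B [-61.5 -82.8] z 7.82 rot [-179.42    0.54 -164.83] F [-3.74 -0.76  1.3 ] op 0.04003754403421169
```

View pics/s4.png

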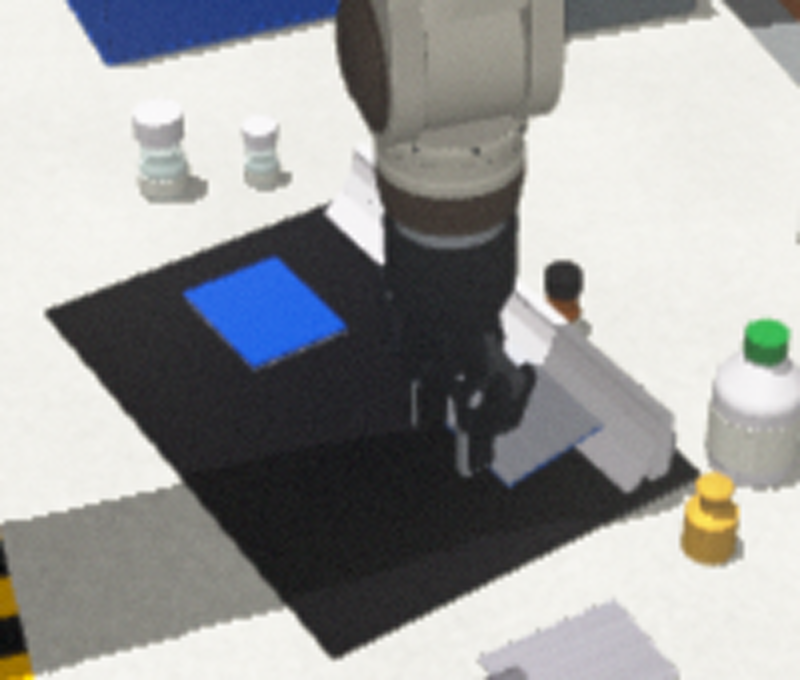

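Emit:
servo_tool --moves '[[[0,0,0,-0.3,0,0.15,4.0],[0,0,0,-0.4,0,0.05,4.0],[0,0,0,-0.4,0,0.03,4.0],[0,0,0,-0.4,0,0.03,4.0]]]'

```text
time: 6.1
ee_pos: [0.5931, 0.0019, 0.0072]
tcp_rot: [-179.4, 0.3, -164.8]
wrist_force: [-3.2, -0.8, 2.4]
opening: 0.0401
```

```bash
python3 -c "
from h import *
st()"
```

```text
t 6.1 B [-47.4 -83.1] z 7.19 rot [-179.38    0.33 -164.85] F [-3.2  -0.8   2.39] op 0.04011068319546186
```

Emit:
servo_tool --moves '[[[0,0,0,-0.3,0,0.08,4.0],[0,0,0,-0.4,0,0.06,4.0],[0,0,0,-0.4,0,0.03,4.0],[0,0,0,-0.3,0,0.03,4.0]]]'

```text
time: 6.43
ee_pos: [0.607, 0.0055, 0.0063]
tcp_rot: [-179.4, 0.3, -164.9]
wrist_force: [-2.5, -0.4, 6.1]
opening: 0.04
```

```bash
python3 -c "
from h import *
st();snap('side','s5',(160,130,360,300),4)"
```

```text
t 6.4333 B [-33.1 -83.3] z 6.34 rot [-179.36    0.27 -164.86] F [-2.51 -0.44  6.08] op 0.040028123330153015
```

View pics/s5.png

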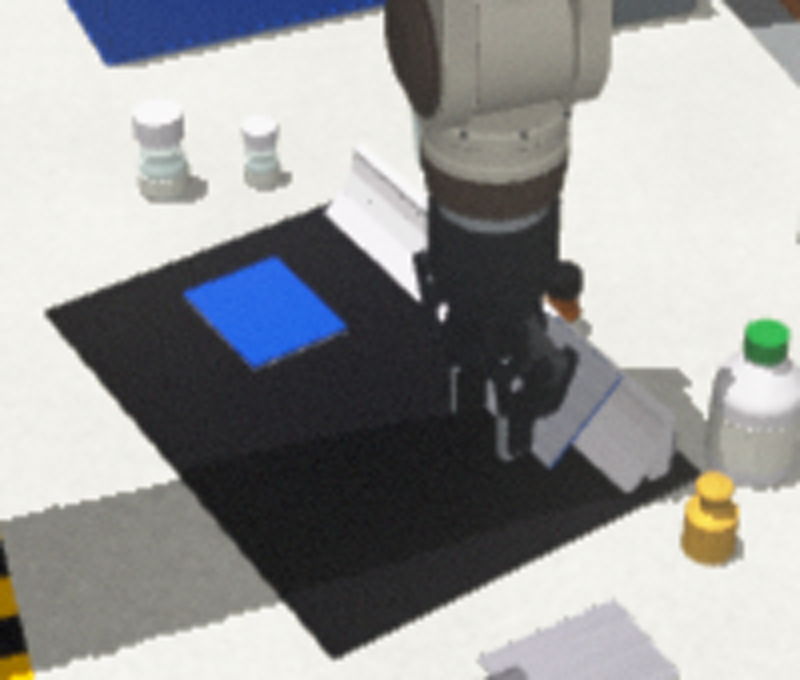

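Emit:
servo_tool --moves '[[[0,0,0,-0.3,0,0.03,4.0],[0,0,0,-0.3,0,0.03,4.0],[0,0,0,-0.3,0,0.03,4.0]]]'

```text
time: 6.73
ee_pos: [0.6164, 0.008, 0.0059]
tcp_rot: [-179.3, 0.3, -164.9]
wrist_force: [-3.2, -1.6, 6.3]
opening: 0.04
```

```bash
python3 -c "
from h import *
st();snap('side','s6',(160,130,360,300),4)"
```

```text
t 6.7333 B [-23.3 -83.3] z 5.9 rot [-179.35    0.28 -164.86] F [-3.21 -1.61  6.33] op 0.040005857863075804
```

View pics/s6.png

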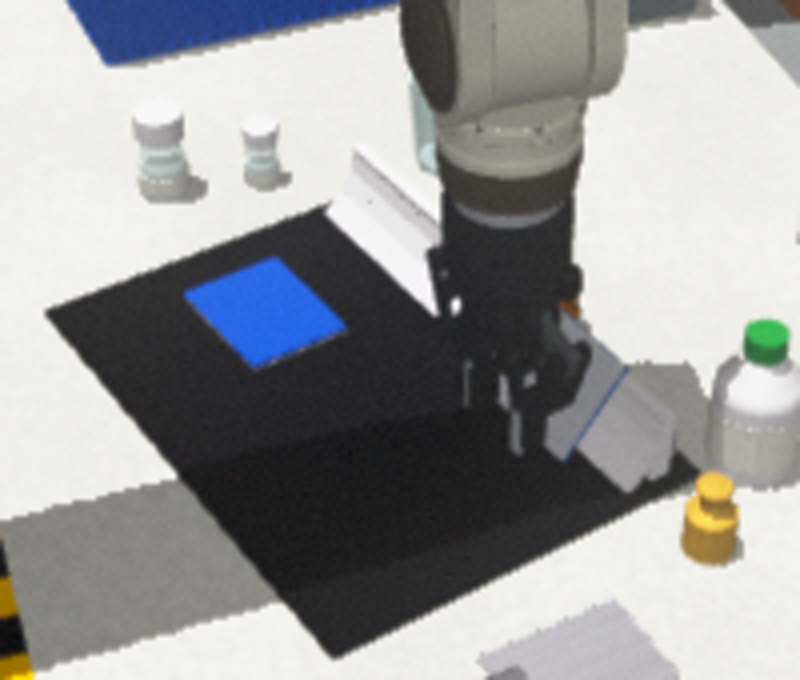

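Emit:
servo_tool --moves '[[[0,0,0,-0.25,0,0.02,4.0],[0,0,0,-0.25,0,0.02,4.0],[0,0,0,-0.2,0,0.02,4.0]]]'

```text
time: 7.03
ee_pos: [0.624, 0.01, 0.0055]
tcp_rot: [-179.3, 0.3, -164.9]
wrist_force: [-4.9, -1.6, 4.4]
opening: 0.0401
```

```bash
python3 -c "
from h import *
st();snap('side','s7',(160,130,360,300),4)"
```

```text
t 7.0333 B [-15.4 -83.4] z 5.54 rot [-179.34    0.32 -164.86] F [-4.86 -1.56  4.39] op 0.040054505168305866
```

View pics/s7.png

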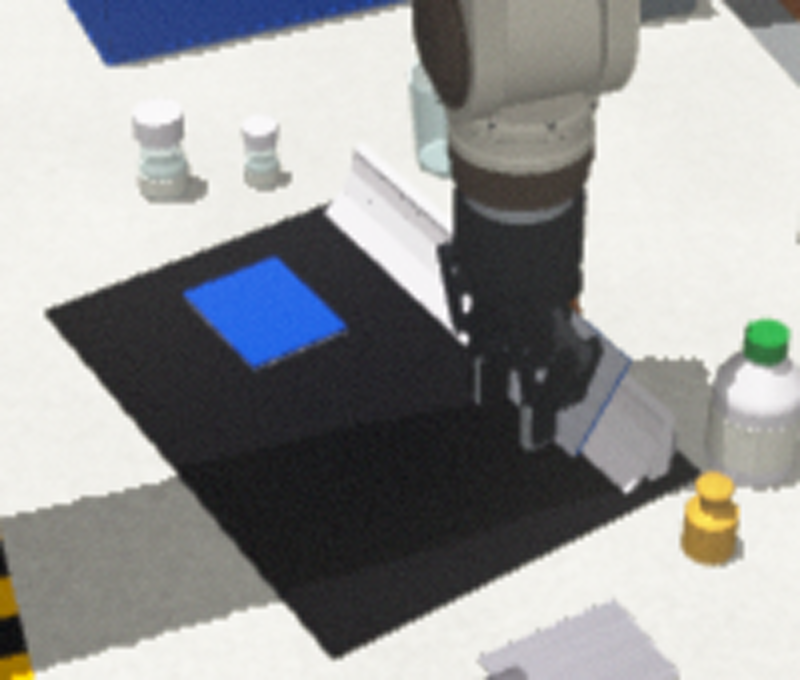

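```bash
python3 -c "
from h import *
for p in [(0,-127,6),(-5,-127,6),(-10,-127,6),(34,-127,67),(30,-127,58),(25,-127,52)]:
  u=proj('side',W(*p))[0]; print(p,(u-[160,130])*4)
"
```

```text
(0, -127, 6) [575.9348 449.0729]
(-5, -127, 6) [569.3285 452.1927]
(-10, -127, 6) [562.6976 455.3242]
(34, -127, 67) [626.7797 351.9288]
(30, -127, 58) [620.4963 365.8939]
(25, -127, 52) [613.2419 376.5627]
```

Emit:
servo_tool --moves '[[[0,0,0,-0.15,0,0,4.0],[0,0,0,-0.1,0,0,4.0]]]'

```text
time: 7.25
ee_pos: [0.627, 0.0108, 0.0054]
tcp_rot: [-179.3, 0.3, -164.9]
wrist_force: [-3.2, -1.1, 4.3]
opening: 0.0404
```

Emit:
servo_tool --moves '[[[0,0,0,0.4,0,-0.05,4.0],[0,0,0,1.0,0,-0.05,4.0],[0,0,0,2,0,-0.2,4.0],[0,0,0,2.5,0,-0.4,4.0],[0,0,0,2,0,-2.5,4.0],[0,0,0,0,0,-3.0,2.0]]]'

```text
time: 7.75
ee_pos: [0.544, -0.0092, 0.0584]
tcp_rot: [-179.6, -0.2, -164.8]
wrist_force: [1.3, 0.8, 0.5]
opening: 0.0291
```

```bash
python3 -c "
from h import *
st();snap('side','s8',(160,130,360,300),4);snap('top','t8',(130,155,360,345),3.2)"
```

```text
t 7.75 B [-97.7 -81. ] z 58.36 rot [-179.58   -0.24 -164.78] F [1.32 0.82 0.49] op 0.029138521494303352
```

View pics/s8.png

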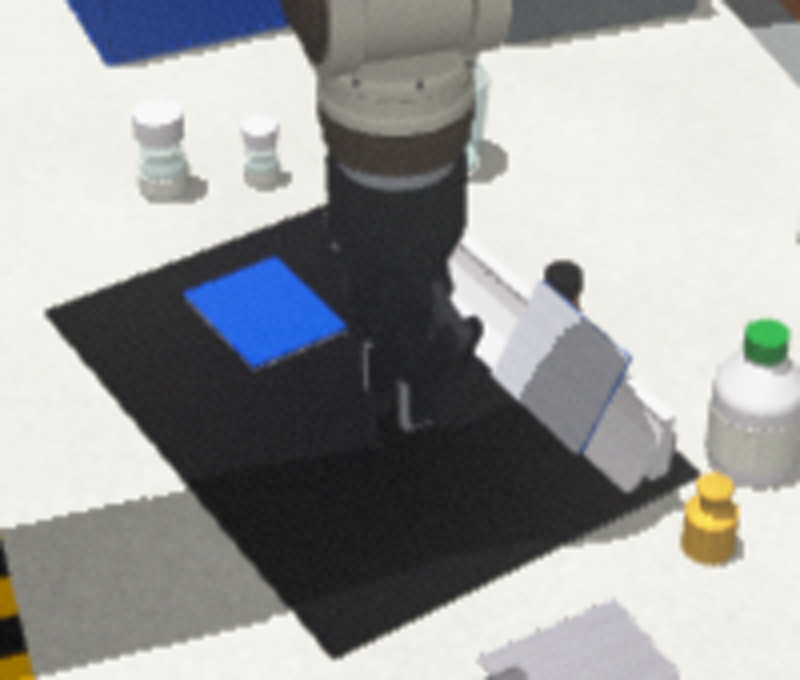

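View pics/t8.png

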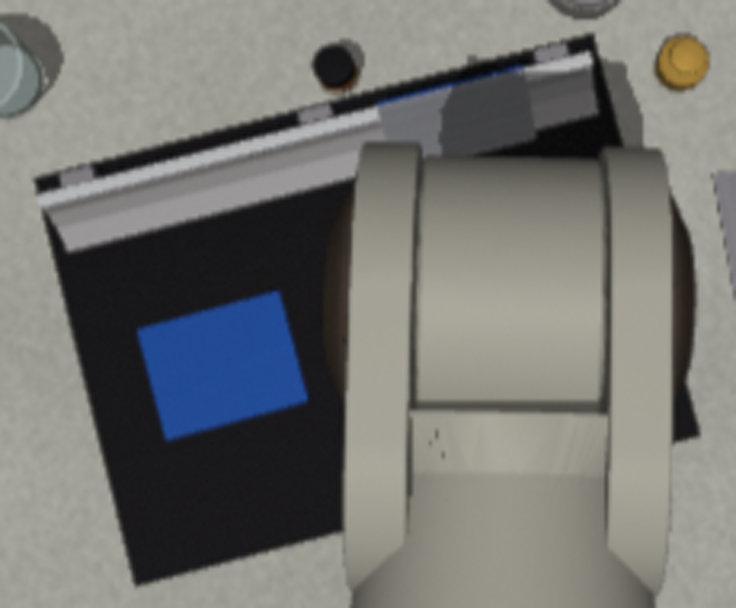

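Emit:
servo_tool --moves '[[[0,0,0,0,0,-2.5,3.0],[0,0,0,0,0,-2.5,3.0],[0,0,0,-1.5,0,-0.5,3.0],[0,0,0,-3,0,0,3.0],[0,0,0,-3,0,0,3.0],[0,0,0,-3,0,0,3.0],[0,0,0,-2.5,0,0,3.0],[0,0,0,-1,0,0,3.0],[0,0,0,0,0,0,3.0]]]'

```text
time: 8.6
ee_pos: [0.6914, 0.0307, 0.1187]
tcp_rot: [-179.4, 0.7, -164.8]
wrist_force: [0.3, -0.3, -0.3]
opening: 0.0298
```

```bash
python3 -c "
from h import *
st()"
```

```text
t 8.6 B [ 55.  -80.9] z 118.73 rot [-179.41    0.73 -164.8 ] F [ 0.27 -0.34 -0.33] op 0.029797620679024996
```

Emit:
servo_tool --moves '[[[0,0,0,-0.9,-0.2,0,3.0],[0,0,0,-0.2,0,1.0,3.0],[0,0,0,0,0,1.5,3.0],[0,0,0,0,0,1.3,3.0],[0,0,0,0,0,0.5,3.0],[0,0,0,0,0,0,3.0],[0,0,0,0,0,0,3.0]]]'

```text
time: 9.18
ee_pos: [0.7004, 0.0312, 0.0673]
tcp_rot: [-179.5, 0.4, -164.8]
wrist_force: [-0.2, -0.1, -0.6]
opening: 0.0301
```

```bash
python3 -c "
from h import *
st()"
```

```text
t 9.1833 B [ 63.8 -82.8] z 67.25 rot [-179.5     0.45 -164.78] F [-0.2  -0.12 -0.57] op 0.030114586040866677
```

Emit:
servo_tool --moves '[[[0,0,0,0,0,0.4,3.0],[0,0,0,0,0,0.4,3.0],[0,0,0,0,0,0.2,3.0],[0,0,0,0,0,0,3.0],[0,0,0,0,0,0,3.0]]]'

```text
time: 9.6
ee_pos: [0.7007, 0.031, 0.0587]
tcp_rot: [-179.5, 0.6, -164.8]
wrist_force: [-0.5, -0.8, -0.6]
opening: 0.0295
```

```bash
python3 -c "
from h import *
st();snap('side','s9',(160,130,360,300),4)"
```

```text
t 9.6 B [ 64.1 -83.1] z 58.71 rot [-179.47    0.62 -164.8 ] F [-0.54 -0.76 -0.65] op 0.029534790220395218
```

View pics/s9.png

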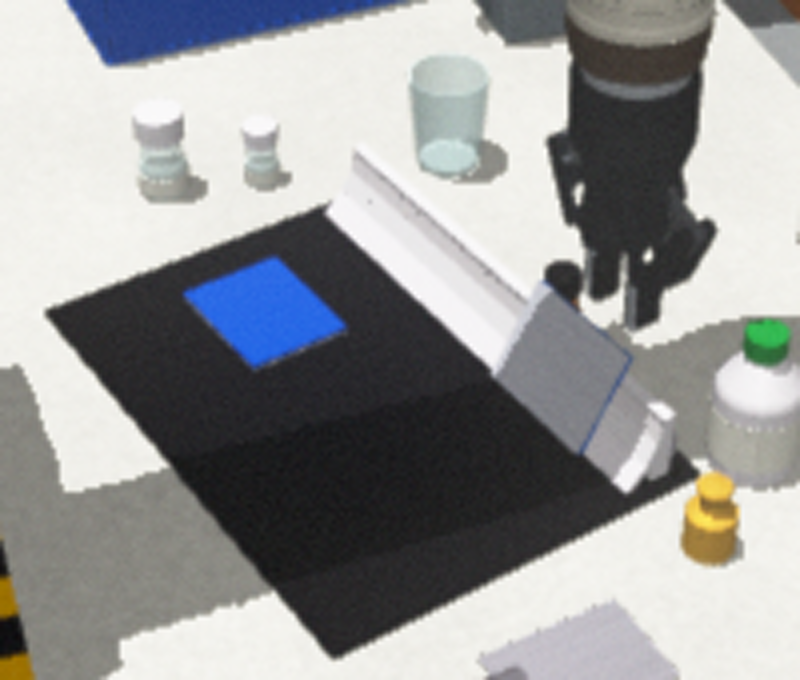

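Emit:
servo_tool --moves '[[[0,0,0,0.4,0,0.15,3.0],[0,0,0,0.5,0,0,3.0],[0,0,0,0.5,0,0,3.0],[0,0,0,0.5,0,0,3.0]]]'

```text
time: 9.98
ee_pos: [0.6818, 0.0258, 0.0572]
tcp_rot: [-179.5, 0.7, -164.8]
wrist_force: [-0.1, -0.5, 1.2]
opening: 0.0299
```

```bash
python3 -c "
from h import *
st();snap('side','s10',(160,130,360,300),4)"
```

```text
t 9.9833 B [ 44.5 -83.1] z 57.24 rot [-179.46    0.68 -164.78] F [-0.09 -0.55  1.15] op 0.02987672783364673
```

View pics/s10.png

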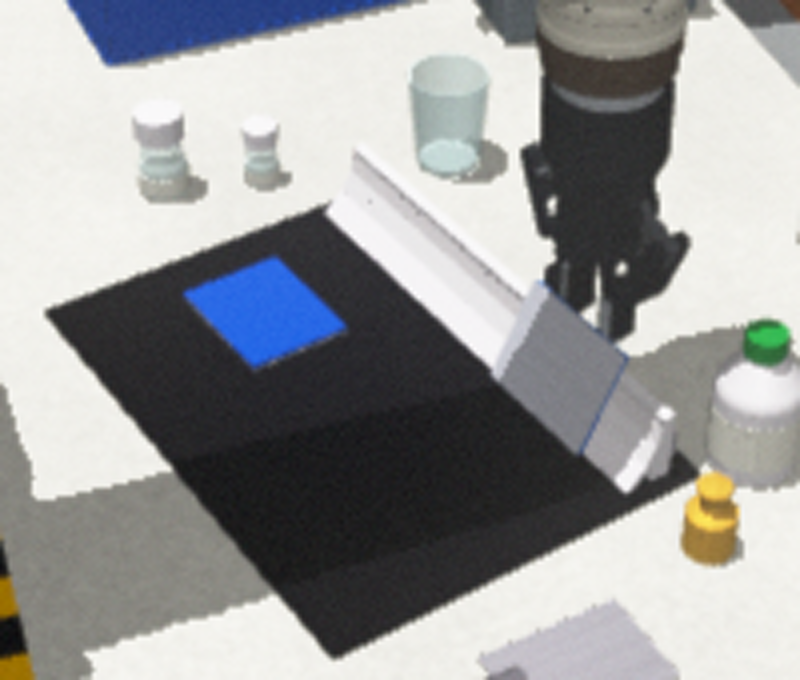

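Emit:
servo_tool --moves '[[[0,0,0,0.4,0,-0.02,3.0],[0,0,0,0.5,0,-0.02,3.0],[0,0,0,0.5,0,-0.02,3.0],[0,0,0,0.5,0,-0.02,3.0]]]'

```text
time: 10.37
ee_pos: [0.6612, 0.0201, 0.0585]
tcp_rot: [-179.4, 0.7, -164.8]
wrist_force: [0.5, 0.3, 0.2]
opening: 0.03
```

```bash
python3 -c "
from h import *
st();snap('side','s11',(160,130,360,300),4)"
```

```text
t 10.3667 B [ 23.1 -83.3] z 58.5 rot [-179.45    0.71 -164.79] F [0.55 0.33 0.21] op 0.030046667134364664
```

View pics/s11.png

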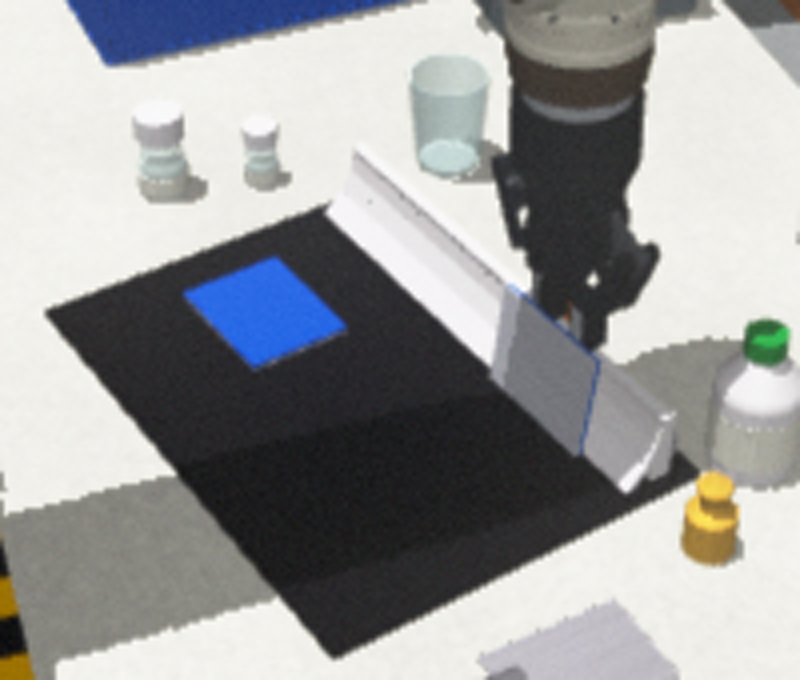

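Emit:
servo_tool --moves '[[[0,0,0,0.4,0,0,3.0],[0,0,0,0.4,0,0,3.0],[0,0,0,0.4,0,0,3.0],[0,0,0,0.4,0,0,3.0]]]'

```text
time: 10.75
ee_pos: [0.6436, 0.0153, 0.0585]
tcp_rot: [-179.4, 0.7, -164.8]
wrist_force: [-0.7, -0.3, -0.4]
opening: 0.0301
```

```bash
python3 -c "
from h import *
st();snap('side','s12',(160,130,360,300),4)"
```

```text
t 10.75 B [  4.9 -83.4] z 58.53 rot [-179.44    0.7  -164.8 ] F [-0.66 -0.26 -0.37] op 0.03014434233878372
```

View pics/s12.png

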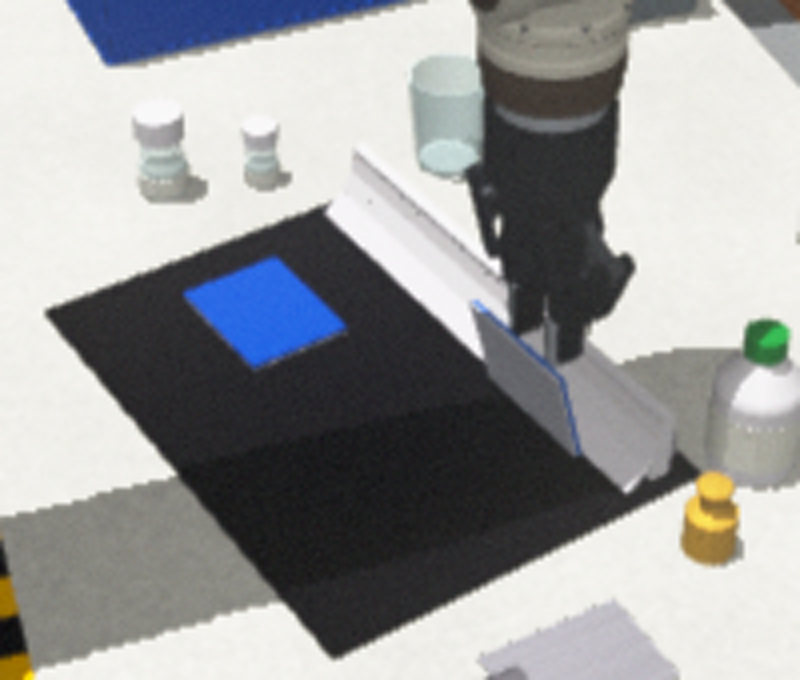

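Emit:
servo_tool --moves '[[[0,0,0,0.2,0,-0.1,3.0],[0,0,0,0.1,0,-0.1,3.0],[0,0,0,0,0,-0.2,3.0],[0,0,0,0,0,-0.5,3.0]]]'

```text
time: 11.13
ee_pos: [0.639, 0.0142, 0.0671]
tcp_rot: [-179.5, 0.6, -164.8]
wrist_force: [0.2, 0.2, 0.8]
opening: 0.0299
```

```bash
python3 -c "
from h import *
st();snap('side','s13',(160,130,360,300),4)"
```

```text
t 11.1333 B [  0.1 -83.2] z 67.14 rot [-179.47    0.59 -164.81] F [0.2  0.18 0.83] op 0.029940563473613183
```

View pics/s13.png

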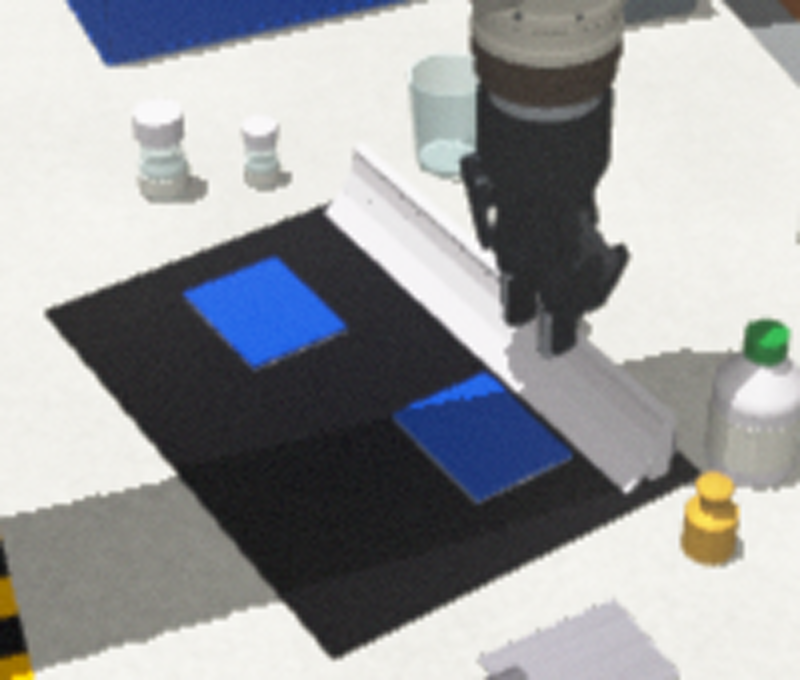

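The panel now lies flat, blue face up. I'll lift the arm clear and check from the top camera.

Emit:
servo_tool --moves '[[[0,0,0,0,0,-1.5,3.0],[0,0,0,0,0,-3,3.0],[0,0,0,0,0,-3,3.0],[0,0,0,3,0,-3,3.0],[0,0,0,3.5,0,-1,3.0],[0,0,0,3.5,0,0,3.0],[0,0,0,3.5,0,0,3.0],[0,0,0,3.5,0,0,3.0],[0,0,0,3.5,0,0,3.0],[0,0,0,2,0,0,3.0],[0,0,0,0,0,0,3.0]]]'

```text
time: 12.1
ee_pos: [0.4155, -0.0448, 0.1867]
tcp_rot: [-179.3, 0.9, -164.7]
wrist_force: [0.1, -0.3, 0.7]
opening: 0.0298
```

Run:
```python
from h import *
st();snap('side','s14');snap('top','t14')
im=cv2.imread("pics/t14.png"); hsv=cv2.cvtColor(im,cv2.COLOR_BGR2HSV)
m=((hsv[...,0]>100)&(hsv[...,0]<130)&(hsv[...,1]>120)&(hsv[...,2]>40)).astype(np.uint8)
m[:, :140]=0
for c in cv2.findContours(m,cv2.RETR_EXTERNAL,cv2.CHAIN_APPROX_NONE)[0]:
    if cv2.contourArea(c)>200:
        Q=B(ray("top",c[:,0],.011)).astype(np.float32); print(cv2.minAreaRect(Q))
st()
```

```text
t 12.1 B [-231.1  -82. ] z 186.72 rot [-179.33    0.87 -164.66] F [ 0.07 -0.31  0.7 ] op 0.02976544159300213
((-91.48379516601562, 94.85263061523438), (73.40959167480469, 92.80156707763672), 0.8741771578788757)
((-42.23636245727539, -82.59278106689453), (73.50017547607422, 92.84980773925781), 0.05893876776099205)
t 12.2 B [-228.4  -82.2] z 186.56 rot [-179.33    0.93 -164.65] F [ 0.17 -0.07 -0.36] op 0.029609920922387043
```

View pics/t14.png

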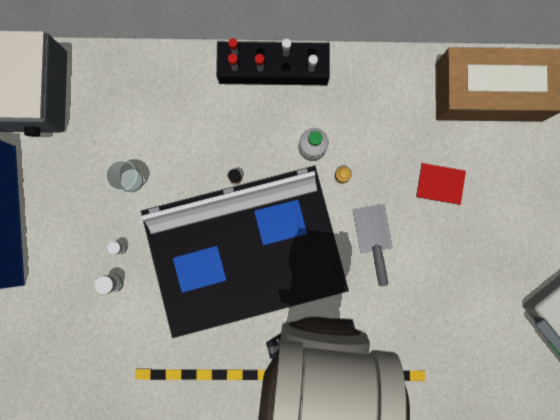

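View pics/s14.png

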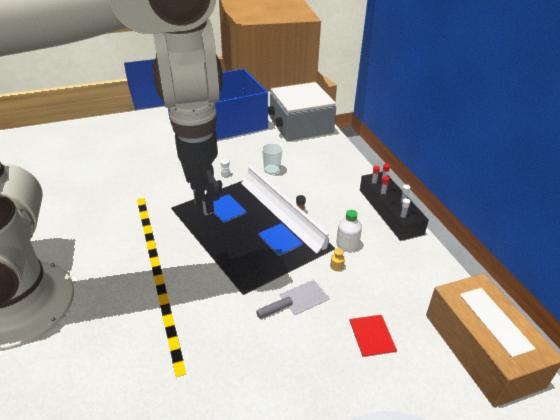

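Emit:
servo_tool --moves '[[[0,0,0,0,0,0,3.0],[0,0,0,0,0,0,3.0]]]'

```text
time: 12.37
ee_pos: [0.4198, -0.0441, 0.187]
tcp_rot: [-179.3, 1.0, -164.6]
wrist_force: [0.0, -0.2, 0.1]
opening: 0.0298
```

```bash
python3 -c "
from h import *
st(); print(bot.job_done())"
```

```text
t 12.3667 B [-226.7  -82.4] z 186.99 rot [-179.31    1.01 -164.63] F [ 0.05 -0.22  0.1 ] op 0.02976708804448728
the job is handed in; nothing more can be done
None
```

The panel is turned over and lies flat on the board, blue face up, in front of the backstop. I handed the job in at about 12.4 s.

I pushed it with two fingertips until it rode up and stood leaning on the backstop, and backed off to see it stand by itself. Then I tipped its top edge back from behind and it fell over. It was never gripped or lifted off the board.

**Last checks:**
- **Turned panel:** its centre is about 42 mm before the toe, at y = −83 mm, square to the backstop.
- **Finished panel:** unmoved, at (−91, +95) mm both before and after.
- **Glassware and tools:** everything visible looks unmoved. I compared these by eye in the pictures, not by measurement.
- **Arm:** clear of everything, 187 mm up.
- **Forces:** the highest wrist reading I saw was about 38 N, when I deliberately touched the board with the fingertips to find its height. The highest while moving the panel was about 7 N, though I only saw the reading at the end of each call.

No checks failed or disagreed.

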